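# Point out the parts for the profile spot

## Robot

A 7-joint arm with a two-finger parallel gripper is mounted at the origin on the work surface. World frame = base frame: x ahead of the robot, y to its left, z up, the work surface at z = 0. Lengths are in mm, angles in rad, forces in N, time in s.
With the tool pointing down it reaches from about 425 to 925 mm from the base axis. Payload 6.8 kg.
Tool frame: the origin (TCP) lies at the very end of the fingers, on their centre line; the grasp point (between the pads) lies 19 mm behind it; z points along the fingers, y is the line along which they close (so a half turn about z gives the same grasp; the last joint's range is limited). The gripper opens to 88 mm and grips with 3 to 60 N. Pads are 20 mm wide; open, the fingers measure 115 mm over their backs; the gripper's body (75 mm by 178 mm) begins 61 mm behind the grasp point.
Start: joints at [1.001, 0.477, 0.022, 1.555, -0.011, 1.109, -0.083], TCP at [300.765, -604.308, 222.664] pointing down, gripper open.
Joint ranges: [-2.96, 2.96], [-0.34, 2.1], [-1.41, 1.46], [0.24, 2.44], [-1.37, 4.51], [0.17, 1.92], [-2.96, 2.96]. Speed limits (rad/s): [2.39, 2.39, 3.14, 3.14, 3.14, 3.14, 3.14].

## Interface

Orientations are given as a 3x3 rotation matrix whose columns are the frame's x, y, z axes.
In Python, from cell import env, optics gives the robot as it stands.
- The arm moves only by the shell command python3 -m inch 'ROWS'. ROWS is JSON, a list of rows, each an object of numbers: "tx", "ty", "tz": the shift along the tool's x, y, z in units of 40 cm (1.0 is 40 cm); "ax", "ay", "az": the turn, a rotation vector about the tool's x, y, z in units of 0.5 rad (1.0 is 0.5 rad); "claw": the opening, from -1 (shut) to 1 (fully open), so that 0 is half open. A call has 1 to 8 rows; each row is the pose to reach, as a shift and turn from the pose commanded when the call began, along the tool's axes at that moment; what a row does not reach only later rows make up. A row lasts 1/12 s, in which the tool goes at most 41.7 mm and 7.16 degrees, less where a joint would pass 70% of its speed; a pose out of reach is approached as far as the arm can. A call with a number of a shift or a turn outside -1 to 1 is refused whole. A call with a gripper value outside its range is refused whole. The fingers move at their own pace and stop on an object; the grip force is fixed at half the most. Time passes only in rows, so rows that repeat a pose let the fingers close. It gives the time, the measured TCP pose, the force, the opening and the grip force at its end, in the units of the state.
- env.get_obs(): the state, without advancing time (a new reading comes with each control period).
- optics.camera(name): name is "scene" or "top" or "wrist"; returns the picture (384x512x3 uint8, red, green, blue); there is no depth.
- optics.get_calibration(name): a dict with "vertical_fov" (degrees; the focal length in pixels is half the picture's height over the tangent of half this angle, whatever the lens; pixels are square), "cx", "cy" (the principal point, pixels), "distortion" ([k1, k2, p1, p2, k3] as OpenCV has them; the pictures are not rectified), "extrinsics" (4x4, takes a point from camera to world coordinates); the wrist camera has in their place "T_tool_cam" (4x4, takes a point from camera to tool coordinates, whose origin is the TCP and whose axes are the flange's). Camera axes: x right, y down, z forward; pixel columns grow to the right and rows downward; lengths in mm; the calibration is good to about 2 mm. A picture is of the moment at which its call begins: read the wrist's pose just before it. get_calibration takes no time and is no camera call.
- env.close_job(): hands the job in; it is judged then, once.
The state is a dict: "time_s": time; "joint_pos": joint angles; "qvel": joint speeds; "tau": joint torques, N m; "position": TCP position; "ee_rot": TCP orientation; "contact_force": force on the tool from outside, world axes, zero at the start; "wrist_torque": the same for the moment, N m; "width": finger opening in mm; "finger_force": force on a finger pad.
Only numpy, scipy, OpenCV 4.12 (cv2) and the standard library are available. Lean on these libraries where they do the work, as an engineer would, in place of code of your own. Each camera call takes 0.05 s, during which the arm holds its last target. There are 200 camera calls.

## Task

Show the crew which parts go into the profile spot: point down with the fingertips about 2 cm above the middle of the spot iris and keep still there for two seconds, then likewise about 2 cm above the middle of the handle of the gobo holder with the larger opening, and finish while still pointing there. Touch and move none of the parts or the magnetic strip, and travel high enough between them that the fingertips do not come close over any other part.

Things in the scene. Friction and masses are not known exactly. Their poses are not given: they have to be found in the camera images.
- iris: Spot iris, loose, lying flat on the cart top: a matte aluminium disc 100 mm across with a raised rim 12 mm high, inner face 8 mm high with iris leaves and a dark aperture 26 mm across in the middle; a flat lever sticks out on its x axis to 86 mm from the centre, with a small upright knob whose top is 20 mm high. Origin: centre of its underside; z up.
- iris_top (a point): Centre of the iris, level with the top of its rim, 12 mm above the cart top; z up.
- large_holder: Black iron gobo holder on the strip's far side: upright square plate 110 mm, 4 mm thick, round opening 76 mm, U-shaped loop handle (6 mm rod, 42 mm wide along the strip) on top. Held by magnet; slides along the strip if pushed. Origin: middle of the plate's back face, 140 mm up; x away from robot, y along strip, z up. Plate from +15 to -95 mm, handle to +70 mm. The larger opening; left or right.
- large_holder_top (a point): Middle of the upper edge of the large gobo holder's loop handle, the holder's highest point, 210 mm above the cart top; z up.
- small_holder: Black iron gobo holder on the strip's far side: upright square plate 78 mm, 4 mm thick, round opening 42 mm, U-shaped loop handle (6 mm rod, 42 mm wide along the strip) on top. Held by magnet; slides along the strip if pushed. Origin: middle of the plate's back face, 140 mm up; x away from robot, y along strip, z up. Plate from +15 to -63 mm, handle to +70 mm. The smaller opening; left or right.
- small_holder_top (a point): Middle of the upper edge of the small gobo holder's loop handle, the holder's highest point, 210 mm above the cart top; z up.
- strip: Magnetic strip, fixed: a level dark steel bar 460 mm long (y), 16 mm thick (x), 30 mm high, its top 155 mm above the cart top, on two posts of 14 mm diameter 220 mm either side of the middle. Origin: on the cart top below the bar's middle. It is turned a little about the vertical.
- fuse: White porcelain fuse holder, loose: a block 60 x 26 mm, 26 mm high. Origin: centre of its underside.
- fuse_top (a point): Centre of the fuse holder's top, 26 mm above the cart top.
- filter: Square blue-tinted glass filter, loose, lying flat, 100 x 100 mm, 4 mm thick. Origin: centre of its underside.
- filter_top (a point): Centre of the filter's upper face, 4 mm above the cart top.
- bolt: Bronze c-clamp bolt, loose, lying along its x axis: 84 mm long, shaft 12 mm thick, a square 22 mm head at the -x end and a round 22 mm pad at the +x end. Origin: on the cart top below its middle.
- bolt_top (a point): Top of the bolt's shaft at its middle, 17 mm above the cart top.
Things that resemble listed ones, but are neither listed nor needed, are in the scene too. Leave any blue look-alike of the bolt alone. What is shaped like the filter but brown is not meant.

How it is judged (in metres and radians):
On the way, in this order (a step that is already met when the one before it is completed fails the run):
1. point above the middle of the spot iris and dwell (horizontal distance between the grasp point and iris_top below 0.028 m and z of the grasp point in the frame of iris_top between 0.02 and 0.07 m), for 1.5 s.
2. point above the handle of the large-opening gobo holder and dwell (horizontal distance between the grasp point and large_holder_top below 0.028 m and z of the grasp point in the frame of large_holder_top between 0.02 and 0.07 m), for 1 s.
At the end, for the whole second after the job is handed in: The grasp point (some 19 mm behind the fingertips) is within 28 mm sideways of the middle of the large-opening holder's handle and 20 to 70 mm above its top (fingertips about 1 to 51 mm above it), nothing is touched, every part is at rest within 6 mm of where it started (all of step 2 and not (distance of any of iris, large_holder, small_holder, fuse, filter, bolt from where it was at the start of the episode above 0.006 m) and not (contact force between any of the fingers, the arm and iris above 0.4 N or contact force between any of the fingers, the arm and large_holder above 0.4 N or contact force between any of the fingers, the arm and small_holder above 0.4 N or contact force between any of the fingers, the arm and fuse above 0.4 N or contact force between any of the fingers, the arm and filter above 0.4 N or contact force between any of the fingers, the arm and bolt above 0.4 N or contact force between any of the fingers, the arm and strip above 0.4 N) and linear speed of each of iris, large_holder, small_holder, fuse, filter, bolt below 0.02 m/s).
It fails at once if a part or the magnetic strip is touched (over 0.4 N) (contact force between any of the fingers, the arm and iris above 0.4 N or contact force between any of the fingers, the arm and large_holder above 0.4 N or contact force between any of the fingers, the arm and small_holder above 0.4 N or contact force between any of the fingers, the arm and fuse above 0.4 N or contact force between any of the fingers, the arm and filter above 0.4 N or contact force between any of the fingers, the arm and bolt above 0.4 N or contact force between any of the fingers, the arm and strip above 0.4 N).
It fails at once if a part is moved more than 6 mm, lifted or carried (distance of any of iris, large_holder, small_holder, fuse, filter, bolt from where it was at the start of the episode above 0.006 m).
It fails at once if the fingertips come close over another part (grasp point within 28 mm sideways and under 60 mm above it) ((horizontal distance between the grasp point and small_holder_top below 0.028 m and z of the grasp point in the frame of small_holder_top below 0.06 m) or (horizontal distance between the grasp point and fuse_top below 0.028 m and z of the grasp point in the frame of fuse_top below 0.06 m) or (horizontal distance between the grasp point and filter_top below 0.028 m and z of the grasp point in the frame of filter_top below 0.06 m) or (horizontal distance between the grasp point and bolt_top below 0.028 m and z of the grasp point in the frame of bolt_top below 0.06 m)).
It also fails if it takes over 43 s, if anything falls off the work surface, if the arm or the gripper's body presses on something with over 40 N, if the wrist force passes 120 N, or if a joint passes its speed limit or range.

## Working session

There is one attempt and no reset: what is moved stays moved. The work goes in short steps, Python scripts to look and compute and a shell command to move; the robot and the scene stay as the last step left them, time stands still between calls to the robot, and variables do not carry over. Pictures are saved under pics/ and viewed, at most 10 in all, crops included, and the job is handed in when it is done.

```bash
mkdir -p pics
python3 - <<'E'
from cell import env, optics
import cv2
o=env.get_obs(); print(o["time_s"],o["position"],o["ee_rot"],o["width"])
for n in("scene","top"):
    cv2.imwrite(f"pics/{n}0.png",optics.camera(n)[:,:,::-1]); c=optics.get_calibration(n); print(n,c)
E
```

```text
0.0 [ 300.46907583 -603.77977747  221.68303892] [[ 8.95249649e-01  4.45563912e-01 -9.30584053e-04]
 [ 4.45564862e-01 -8.95248305e-01  1.55772006e-03]
 [-1.39039954e-04 -1.80918389e-03 -9.99998354e-01]] 87.85952355497928
scene {'vertical_fov': 50.47941071030816, 'cx': 261.71003640247164, 'cy': 192.30228211099063, 'distortion': array([-0.10137146,  0.        ,  0.        ,  0.        ,  0.        ]), 'extrinsics': array([[-8.42776343e-01,  3.44029009e-01, -4.13971106e-01,
         1.06610111e+03],
       [ 5.37841473e-01,  5.07770013e-01, -6.72975605e-01,
         7.73811981e+02],
       [-2.13210168e-02, -7.89818748e-01, -6.12969623e-01,
         9.29796340e+02],
       [ 0.00000000e+00,  0.00000000e+00,  0.00000000e+00,
         1.00000000e+00]])}
top {'vertical_fov': 50.2481794029417, 'cx': 254.66891195308497, 'cy': 191.97035580806417, 'distortion': array([-0.07267544,  0.        ,  0.        ,  0.        ,  0.        ]), 'extrinsics': array([[-2.18857351e-02, -9.74812482e-01,  2.21949632e-01,
         3.44930764e+02],
       [-9.99760016e-01,  2.15530899e-02, -3.92098802e-03,
        -7.57616826e+01],
       [-9.61472308e-04, -2.21982181e-01, -9.75050248e-01,
         1.09374580e+03],
       [ 0.00000000e+00,  0.00000000e+00,  0.00000000e+00,
         1.00000000e+00]])}
```

View pics/scene0.png

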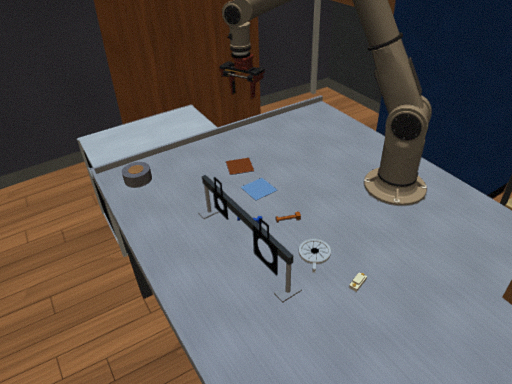

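View pics/top0.png

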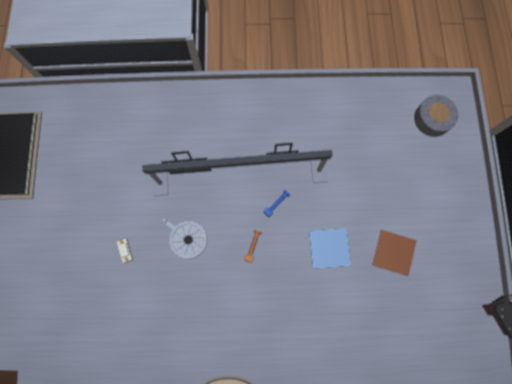

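The scene view shows two candidates on the strip: the holder at about (264,245) and the one at about (221,205). The first has the larger ring and is on the robot's left, top view (181,155). The iris centre is at top (188,240). I'll confirm the holder choice with one enlarged crop and locate the points.

Run:
```python
import cv2,numpy as np
s=cv2.imread("pics/scene0.png");t=cv2.imread("pics/top0.png")
a=cv2.resize(s[170:280,190:300],None,fx=5,fy=5,interpolation=cv2.INTER_CUBIC)[:,:400+150]
b=cv2.resize(t[142:180,140:190],None,fx=5,fy=5,interpolation=cv2.INTER_CUBIC)
c=cv2.resize(t[215:265,160:210],None,fx=5,fy=5,interpolation=cv2.INTER_CUBIC)
o=np.zeros((550,800,3),np.uint8);o[:550,:550]=a;o[:190,550:800]=b;o[200:450,550:800]=c
cv2.imwrite("pics/crop1.png",o)
```

```text
(no output)
```

View pics/crop1.png

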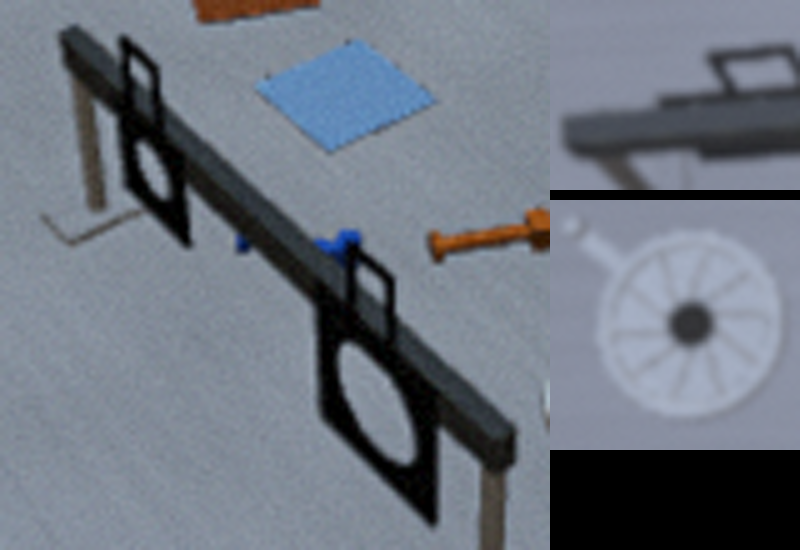

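The crop shows that the near holder (opening around scene (264,245)) is clearly the larger one. The top bar of its handle runs from scene (260.6,219) to (268.4,226), and from top (172.4,152) to about (189.5,151). The iris aperture is at top (187.8,239.7). I'll cast rays for these and cross-check the sizes.

```bash
cat > h.py <<'E'
import cv2,numpy as np
from cell import env,optics
def ray(n,p,T=None):
    c=optics.get_calibration(n);f=192/np.tan(np.radians(c["vertical_fov"]/2))
    K=np.array([[f,0,c["cx"]],[0,f,c["cy"]],[0,0,1]])
    u=cv2.undistortPoints(np.array([[p]],float),K,np.array(c["distortion"]))[0,0]
    E=np.array(c["extrinsics"]) if T is None else T@c["T_tool_cam"]
    d=E[:3,:3]@[u[0],u[1],1];return E[:3,3],d/np.linalg.norm(d)
def plane(n,p,z,T=None):
    o,d=ray(n,p,T);return o+d*(z-o[2])/d[2]
def tri(r1,r2):
    (o1,d1),(o2,d2)=r1,r2
    k=np.linalg.lstsq(np.c_[d1,-d2],o2-o1,rcond=None)[0]
    a,b=o1+k[0]*d1,o2+k[1]*d2;return (a+b)/2,np.linalg.norm(a-b)
def goto(P,R=None,T=None):
    "units of the move command: shift to world P in the tool axes now"
    o=env.get_obs();return o["ee_rot"].T@(np.array(P)-o["position"])/400
E
python3 - <<'E'
from h import *
np.set_printoptions(precision=1,suppress=True)
t=cv2.imread("pics/top0.png");s=cv2.imread("pics/scene0.png")
def cen(im,x,y,r,thr):
    g=im[y-r:y+r,x-r:x+r].max(2);ys,xs=np.where(g<thr);return xs.mean()+x-r,ys.mean()+y-r
ia,ib=cen(t,188,240,9,110),cen(s,315,251,8,90);print(ia,ib)
print("iris top",plane("top",ia,8),"scene",plane("scene",ib,8),"tri",tri(ray("top",ia),ray("scene",ib)))
print("handle",tri(ray("top",(181,151.8)),ray("scene",(264.3,222))))
for a,b in(((172.4,152.4),(268.4,226)),((189.8,151.2),(260.6,219))): print(" end",tri(ray("top",a),ray("scene",b)))
print("top@210",plane("top",(181,151.8),210),"scene@210",plane("scene",(264.3,222),210))
print("small",plane("top",(283.5,144.5),210))
for n,p,z in(("fuse",(124,250),26),("filter",(330,248),4),("bolt",(253,246),17)):print(n,plane("top",p,z))
print("strip ends",plane("top",(145,167),155),plane("top",(331,154),155))
E
```

```text
(np.float64(187.61111111111111), np.float64(239.38888888888889)) (np.float64(314.42105263157896), np.float64(250.28947368421052))
iris top [466.8 100.9   8. ] scene [466.1 102.6   8. ] tri (array([466.2, 101.6,   7.3]), np.float64(1.6749137395646745))
handle (array([642.4,  88.6, 205.6]), np.float64(5.963346226502303))
 end (array([641.8, 108.1, 205.6]), np.float64(5.235660917289784))
 end (array([643.4,  69.5, 202.9]), np.float64(8.206034825379673))
top@210 [643.4  86.  210. ] scene@210 [643.  95. 210.]
small [ 655.5 -147.4  210. ]
fuse [440.  264.9  26. ]
filter [ 435.9 -276.9    4. ]
bolt [444.9 -72.5  17. ]
strip ends [625.8 182.1 155. ] [ 648.4 -265.5  155. ]
```

The values are consistent: iris at (466.5, 101.5) with height 7.3 (expected 8), handle at (643, 89) with z about 206 (expected 210), handle width about 39 (42 given). I'll lift with the gripper closing and travel high, staying in front of the parts.

```bash
python3 -m inch '[{"tz":-0.2,"claw":-1},{"tz":-0.2,"claw":-1},{"tx":0.48,"ty":-0.4,"tz":-0.2,"claw":-1},{"tx":0.48,"ty":-0.4,"tz":-0.2,"claw":-1},{"tx":0.48,"ty":-0.4,"tz":-0.2,"claw":-1},{"tx":0.48,"ty":-0.4,"tz":-0.2,"claw":-1},{"tx":0.48,"ty":-0.4,"tz":-0.2,"claw":-1},{"tx":0.48,"ty":-0.4,"tz":-0.2,"claw":-1}]'; python3 -c "
from h import *
print(goto([500,-150,300]),goto([480,60,300]))"
```

```text
[ 0.95195807 -0.79391961 -0.19438267] [ 1.14108094 -1.28621726 -0.19363057]schema error: expected keys tx, ty, tz, ax, ay, az, claw
```

```bash
python3 -m inch '[{"tx":0,"ty":0,"tz":-0.2,"ax":0,"ay":0,"az":0,"claw":-1},{"tx":0,"ty":0,"tz":-0.2,"ax":0,"ay":0,"az":0,"claw":-1},{"tx":0.48,"ty":-0.4,"tz":-0.2,"ax":0,"ay":0,"az":0,"claw":-1},{"tx":0.48,"ty":-0.4,"tz":-0.2,"ax":0,"ay":0,"az":0,"claw":-1},{"tx":0.48,"ty":-0.4,"tz":-0.2,"ax":0,"ay":0,"az":0,"claw":-1},{"tx":0.48,"ty":-0.4,"tz":-0.2,"ax":0,"ay":0,"az":0,"claw":-1},{"tx":0.48,"ty":-0.4,"tz":-0.2,"ax":0,"ay":0,"az":0,"claw":-1},{"tx":0.48,"ty":-0.4,"tz":-0.2,"ax":0,"ay":0,"az":0,"claw":-1}]'; python3 -c "
from h import *
print(goto([500,-150,300]),goto([480,60,300]))"
```

```text
time_s: 0.77
position: [401.5, -373.4, 302.4]
ee_rot: [[0.895, 0.445, -0.0], [0.445, -0.895, 0.0], [-0.0, -0.0, -1.0]]
contact_force: [1.5, 0.5, -0.3]
width: 38.0
finger_force: 0.0
[ 0.46921234 -0.39039828  0.00605343] [ 0.65831278 -0.88270511  0.00617333]
```

```bash
python3 -m inch '[{"tx":0.47,"ty":-0.39,"tz":0,"ax":0,"ay":0,"az":0,"claw":-1},{"tx":0.47,"ty":-0.39,"tz":0,"ax":0,"ay":0,"az":0,"claw":-1},{"tx":0.47,"ty":-0.39,"tz":0,"ax":0,"ay":0,"az":0,"claw":-1},{"tx":0.47,"ty":-0.39,"tz":0,"ax":0,"ay":0,"az":0,"claw":-1},{"tx":0.47,"ty":-0.39,"tz":0,"ax":0,"ay":0,"az":0,"claw":-1},{"tx":0.47,"ty":-0.39,"tz":0,"ax":0,"ay":0,"az":0,"claw":-1},{"tx":0.47,"ty":-0.39,"tz":0,"ax":0,"ay":0,"az":0,"claw":-1}]'; python3 -c "
from h import *
print(goto([466.5,101.5,200]),env.get_obs()['joint_pos'])"
```

```text
time_s: 1.35
position: [502.7, -143.5, 302.6]
ee_rot: [[0.89, 0.456, 0.001], [0.456, -0.89, 0.003], [0.003, -0.002, -1.0]]
contact_force: [0.3, -0.2, 0.2]
width: 0.4
finger_force: 0.0
[ 0.19790139 -0.58573509  0.25855334] [ 0.39905471  0.17067074 -0.2706703   1.80040626  0.04539471  1.17626309
 -0.98271639]
```

```bash
python3 -m inch '[{"tx":0.2,"ty":-0.59,"tz":0,"ax":0,"ay":0,"az":0,"claw":-1},{"tx":0.2,"ty":-0.59,"tz":0,"ax":0,"ay":0,"az":0,"claw":-1},{"tx":0.2,"ty":-0.59,"tz":0,"ax":0,"ay":0,"az":0,"claw":-1},{"tx":0.2,"ty":-0.59,"tz":0,"ax":0,"ay":0,"az":0,"claw":-1},{"tx":0.2,"ty":-0.59,"tz":0,"ax":0,"ay":0,"az":0,"claw":-1},{"tx":0.2,"ty":-0.59,"tz":0,"ax":0,"ay":0,"az":0,"claw":-1},{"tx":0.2,"ty":-0.59,"tz":0.2,"ax":0,"ay":0,"az":0,"claw":-1},{"tx":0.2,"ty":-0.59,"tz":0.2,"ax":0,"ay":0,"az":0,"claw":-1}]'
python3 - <<'E'
from h import *
cv2.imwrite("pics/wrist1.png",optics.camera("wrist")[:,:,::-1])
print(env.get_obs()["position"],goto([466.5,101.5,100]))
E
```

```text
time_s: 2.02
position: [467.5, 98.0, 223.3]
ee_rot: [[0.893, 0.45, 0.005], [0.45, -0.893, 0.002], [0.005, 0.001, -1.0]]
contact_force: [0.4, -0.8, -1.0]
width: 0.7
finger_force: 0.0
[462.36124744  94.54909112 215.05266859] [ 0.01953923 -0.01026724  0.28749575]
```

View pics/wrist1.png

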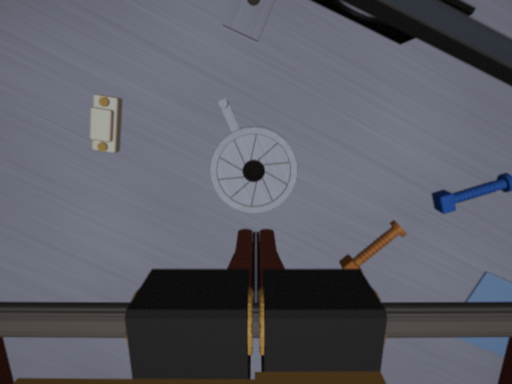

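The wrist view shows the iris aperture at (254,171) and the shut fingertips below it at (256,235), as expected from the tilted camera. I'll check that position by ray.

Run:
```python
from h import *
o=env.get_obs();T=np.eye(4);T[:3,:3]=o["ee_rot"];T[:3,3]=o["position"]
print(o["time_s"],o["position"],plane("wrist",(254,171),8,T),goto([466.5,101.5,35]))
```

```text
2.0667 [462.36124744  94.54909112 215.05266859] [461.15327595  95.43635363   8.        ] [ 0.02095261 -0.00991168  0.44998922]
```

```bash
python3 -m inch '[{"tx":0.015,"ty":-0.01,"tz":0.29,"ax":0,"ay":0,"az":0,"claw":-1},{"tx":0.015,"ty":-0.01,"tz":0.29,"ax":0,"ay":0,"az":0,"claw":-1},{"tx":0.015,"ty":-0.01,"tz":0.29,"ax":0,"ay":0,"az":0,"claw":-1},{"tx":0.015,"ty":-0.01,"tz":0.29,"ax":0,"ay":0,"az":0,"claw":-1},{"tx":0.015,"ty":-0.01,"tz":0.29,"ax":0,"ay":0,"az":0,"claw":-1},{"tx":0.015,"ty":-0.01,"tz":0.29,"ax":0,"ay":0,"az":0,"claw":-1},{"tx":0.015,"ty":-0.01,"tz":0.29,"ax":0,"ay":0,"az":0,"claw":-1},{"tx":0.015,"ty":-0.01,"tz":0.29,"ax":0,"ay":0,"az":0,"claw":-1}]'
python3 - <<'E'
from h import *
o=env.get_obs();T=np.eye(4);T[:3,:3]=o["ee_rot"];T[:3,3]=o["position"]
im=optics.camera("wrist")[:,:,::-1];cv2.imwrite("pics/wrist2.png",im)
m=(im.max(2)<60).astype(np.uint8);m[:60]=0;m[235:]=0
n,l,s,c=cv2.connectedComponentsWithStats(m)
for i in range(1,n):
    if s[i,4]>150:print(s[i],c[i],plane("wrist",c[i],8,T))
print(o["position"],goto([466.5,101.5,35]))
E
```

```text
time_s: 2.73
position: [471.8, 101.2, 108.9]
ee_rot: [[0.896, 0.445, 0.004], [0.445, -0.896, 0.001], [0.004, 0.001, -1.0]]
contact_force: [0.0, 0.3, -0.3]
width: 0.3
finger_force: 0.0
[239 189  31  29 697] [253.52654232 202.85652798] [467.72743848 100.00121668   8.        ]
[471.8293018  101.19811842 108.8908241 ] [-0.01148174 -0.00669603  0.18390364]
```

The aperture measured from near is 31 px across at (253.5,203), which gives (467.7, 100.0) and agrees with the top and scene views to within 2 mm. I'll descend to z≈34 and dwell there.

```bash
python3 -m inch '[{"tx":-0.01,"ty":-0.005,"tz":0.1,"ax":0,"ay":0,"az":0,"claw":-1},{"tx":-0.01,"ty":-0.005,"tz":0.15,"ax":0,"ay":0,"az":0,"claw":-1},{"tx":-0.01,"ty":-0.005,"tz":0.185,"ax":0,"ay":0,"az":0,"claw":-1},{"tx":-0.01,"ty":-0.005,"tz":0.185,"ax":0,"ay":0,"az":0,"claw":-1},{"tx":-0.01,"ty":-0.005,"tz":0.185,"ax":0,"ay":0,"az":0,"claw":-1},{"tx":-0.01,"ty":-0.005,"tz":0.185,"ax":0,"ay":0,"az":0,"claw":-1},{"tx":-0.01,"ty":-0.005,"tz":0.185,"ax":0,"ay":0,"az":0,"claw":-1},{"tx":-0.01,"ty":-0.005,"tz":0.185,"ax":0,"ay":0,"az":0,"claw":-1}]'
for i in 1 2 3 4; do python3 -m inch '[{"tx":0,"ty":0,"tz":0,"ax":0,"ay":0,"az":0,"claw":-1},{"tx":0,"ty":0,"tz":0,"ax":0,"ay":0,"az":0,"claw":-1},{"tx":0,"ty":0,"tz":0,"ax":0,"ay":0,"az":0,"claw":-1},{"tx":0,"ty":0,"tz":0,"ax":0,"ay":0,"az":0,"claw":-1},{"tx":0,"ty":0,"tz":0,"ax":0,"ay":0,"az":0,"claw":-1},{"tx":0,"ty":0,"tz":0,"ax":0,"ay":0,"az":0,"claw":-1},{"tx":0,"ty":0,"tz":0,"ax":0,"ay":0,"az":0,"claw":-1},{"tx":0,"ty":0,"tz":0,"ax":0,"ay":0,"az":0,"claw":-1}]'|grep -E 'time|pos|force'; done
```

```text
time_s: 3.45
position: [466.7, 101.3, 33.8]
ee_rot: [[0.895, 0.445, 0.002], [0.445, -0.895, 0.0], [0.002, 0.001, -1.0]]
contact_force: [0.3, -0.3, 0.7]
width: 0.5
finger_force: 0.0
time_s: 4.12
position: [465.7, 101.1, 32.6]
contact_force: [0.1, 0.4, 0.7]
finger_force: 0.0
time_s: 4.78
position: [465.7, 101.1, 32.6]
contact_force: [0.2, -0.3, 0.1]
finger_force: 0.0
time_s: 5.45
position: [465.7, 101.1, 32.6]
contact_force: [0.4, 0.2, 0.3]
finger_force: 0.0
time_s: 6.12
position: [465.8, 101.1, 32.7]
contact_force: [-0.1, -0.4, 0.3]
finger_force: 0.0
```

The dwell was 2.7 s. Now straight up to z≈320.

```bash
python3 -m inch '[{"tx":0,"ty":0,"tz":-0.72,"ax":0,"ay":0,"az":0,"claw":-1},{"tx":0,"ty":0,"tz":-0.72,"ax":0,"ay":0,"az":0,"claw":-1},{"tx":0,"ty":0,"tz":-0.72,"ax":0,"ay":0,"az":0,"claw":-1},{"tx":0,"ty":0,"tz":-0.72,"ax":0,"ay":0,"az":0,"claw":-1},{"tx":0,"ty":0,"tz":-0.72,"ax":0,"ay":0,"az":0,"claw":-1},{"tx":0,"ty":0,"tz":-0.72,"ax":0,"ay":0,"az":0,"claw":-1},{"tx":0,"ty":0,"tz":-0.72,"ax":0,"ay":0,"az":0,"claw":-1},{"tx":0,"ty":0,"tz":-0.72,"ax":0,"ay":0,"az":0,"claw":-1}]'; python3 -c "
from h import *
print(goto([600,90,320]),goto([643,89,320]))"
```

```text
time_s: 6.78
position: [469.1, 102.6, 328.4]
ee_rot: [[0.895, 0.446, 0.013], [0.446, -0.895, 0.002], [0.012, 0.003, -1.0]]
contact_force: [0.9, 0.5, -0.3]
width: 0.5
finger_force: 0.0
[0.27875623 0.17382978 0.02507607] [0.37387567 0.22395931 0.02642558]
```

```bash
python3 -m inch '[{"tx":0.28,"ty":0.17,"tz":0,"ax":0,"ay":0,"az":0,"claw":-1},{"tx":0.28,"ty":0.17,"tz":0,"ax":0,"ay":0,"az":0,"claw":-1},{"tx":0.28,"ty":0.17,"tz":0,"ax":0,"ay":0,"az":0,"claw":-1},{"tx":0.28,"ty":0.17,"tz":0,"ax":0,"ay":0,"az":0,"claw":-1},{"tx":0.28,"ty":0.17,"tz":0,"ax":0,"ay":0,"az":0,"claw":-1},{"tx":0.28,"ty":0.17,"tz":0,"ax":0,"ay":0,"az":0,"claw":-1},{"tx":0.28,"ty":0.17,"tz":0,"ax":0,"ay":0,"az":0,"claw":-1},{"tx":0.28,"ty":0.17,"tz":0,"ax":0,"ay":0,"az":0,"claw":-1}]'
python3 - <<'E'
from h import *
o=env.get_obs();T=np.eye(4);T[:3,:3]=o["ee_rot"];T[:3,3]=o["position"];np.save("T3.npy",T)
cv2.imwrite("pics/wrist3.png",optics.camera("wrist")[:,:,::-1]);print(o["position"])
E
```

```text
time_s: 7.45
position: [595.1, 90.6, 321.1]
ee_rot: [[0.895, 0.447, 0.0], [0.447, -0.895, -0.0], [0.0, 0.0, -1.0]]
contact_force: [0.1, 0.5, 1.3]
width: 0.2
finger_force: 0.0
[595.1180655   90.62559628 321.12255211]
```

View pics/wrist3.png

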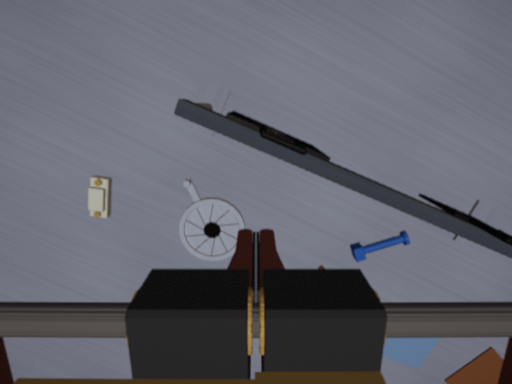

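The wrist view from above shows the large holder's handle nearly edge-on around (262,128)–(305,150), on the far side of the bar. One crop to read its ends.

Run:
```python
import cv2
i=cv2.imread("pics/wrist3.png")[100:170,220:340]
cv2.imwrite("pics/crop3.png",cv2.convertScaleAbs(cv2.resize(i,None,fx=6,fy=6,interpolation=cv2.INTER_CUBIC),alpha=2,beta=20))
```

```text
(no output)
```

View pics/crop3.png

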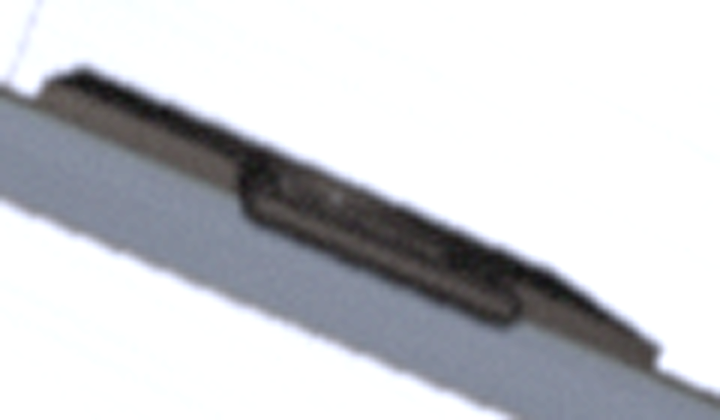

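The handle's top bar runs from (261.7,133.3) to (305.8,152), with its middle at (283.7,142.7).

Run:
```python
from h import *
T=np.load("T3.npy")
a,b=[plane("wrist",p,208,T) for p in((261.7,133.3),(305.8,152))]
print(a,b,np.linalg.norm(a-b),(a+b)/2,tri(ray("wrist",(283.7,142.7),T),ray("top",(181,151.8))))
print(goto([(a+b)[0]/2,(a+b)[1]/2,280]))
```

```text
[643.07850056 108.05039372 208.        ] [645.7473906  68.6675237 208.       ] 39.47319881328381 [644.41294558  88.35895871 208.        ] (array([644.62213394,  87.50895216, 204.84101049]), np.float64(1.553973793321934))
[0.10744167 0.0596694  0.10331033]
```

The handle middle at (644, 88) agrees with all three views, with a width of about 40. I'll move over it high, then descend to z≈231 and dwell.

```bash
python3 -m inch '[{"tx":0.107,"ty":0.06,"tz":0,"ax":0,"ay":0,"az":0,"claw":-1},{"tx":0.107,"ty":0.06,"tz":0,"ax":0,"ay":0,"az":0,"claw":-1},{"tx":0.107,"ty":0.06,"tz":0.05,"ax":0,"ay":0,"az":0,"claw":-1},{"tx":0.107,"ty":0.06,"tz":0.1,"ax":0,"ay":0,"az":0,"claw":-1},{"tx":0.107,"ty":0.06,"tz":0.1,"ax":0,"ay":0,"az":0,"claw":-1},{"tx":0.107,"ty":0.06,"tz":0.1,"ax":0,"ay":0,"az":0,"claw":-1},{"tx":0.107,"ty":0.06,"tz":0.1,"ax":0,"ay":0,"az":0,"claw":-1},{"tx":0.107,"ty":0.06,"tz":0.1,"ax":0,"ay":0,"az":0,"claw":-1}]'; python3 -c "
from h import *
print(goto([644.4,88.3,231]))"
```

```text
time_s: 8.17
position: [645.9, 88.0, 282.6]
ee_rot: [[0.895, 0.446, 0.003], [0.446, -0.895, 0.0], [0.003, 0.001, -1.0]]
contact_force: [0.3, -0.2, -0.2]
width: 0.7
finger_force: 0.0
[-0.00335253 -0.00240407  0.12891268]
```

```bash
python3 -m inch '[{"tx":0,"ty":0,"tz":0.06,"ax":0,"ay":0,"az":0,"claw":-1},{"tx":0,"ty":0,"tz":0.1,"ax":0,"ay":0,"az":0,"claw":-1},{"tx":0,"ty":0,"tz":0.125,"ax":0,"ay":0,"az":0,"claw":-1},{"tx":0,"ty":0,"tz":0.125,"ax":0,"ay":0,"az":0,"claw":-1},{"tx":0,"ty":0,"tz":0.125,"ax":0,"ay":0,"az":0,"claw":-1},{"tx":0,"ty":0,"tz":0.125,"ax":0,"ay":0,"az":0,"claw":-1},{"tx":0,"ty":0,"tz":0.125,"ax":0,"ay":0,"az":0,"claw":-1},{"tx":0,"ty":0,"tz":0.125,"ax":0,"ay":0,"az":0,"claw":-1}]'
for i in 1 2 3 4; do python3 -m inch '[{"tx":0,"ty":0,"tz":0,"ax":0,"ay":0,"az":0,"claw":-1},{"tx":0,"ty":0,"tz":0,"ax":0,"ay":0,"az":0,"claw":-1},{"tx":0,"ty":0,"tz":0,"ax":0,"ay":0,"az":0,"claw":-1},{"tx":0,"ty":0,"tz":0,"ax":0,"ay":0,"az":0,"claw":-1},{"tx":0,"ty":0,"tz":0,"ax":0,"ay":0,"az":0,"claw":-1},{"tx":0,"ty":0,"tz":0,"ax":0,"ay":0,"az":0,"claw":-1},{"tx":0,"ty":0,"tz":0,"ax":0,"ay":0,"az":0,"claw":-1},{"tx":0,"ty":0,"tz":0,"ax":0,"ay":0,"az":0,"claw":-1}]'|grep -E 'time|pos|force'; done
python3 - <<'E'
from h import *
a=optics.camera("scene")[:,:,::-1][150:300,190:340]
cv2.imwrite("pics/final.png",cv2.resize(a,None,fx=4,fy=4,interpolation=cv2.INTER_CUBIC))
E
```

```text
time_s: 8.83
position: [645.9, 87.9, 231.8]
ee_rot: [[0.895, 0.445, 0.002], [0.445, -0.895, 0.0], [0.002, 0.001, -1.0]]
contact_force: [0.1, 0.4, 0.8]
width: 0.6
finger_force: 0.0
time_s: 9.5
position: [645.3, 87.7, 230.6]
contact_force: [0.2, 0.1, -0.5]
finger_force: 0.0
time_s: 10.17
position: [645.3, 87.7, 230.7]
contact_force: [-0.1, 0.6, 0.6]
finger_force: 0.0
time_s: 10.83
position: [645.3, 87.7, 230.6]
contact_force: [-0.6, -0.2, 0.2]
finger_force: 0.0
time_s: 11.5
position: [645.3, 87.7, 230.6]
contact_force: [-0.3, 0.5, 0.6]
finger_force: 0.0
```

View pics/final.png

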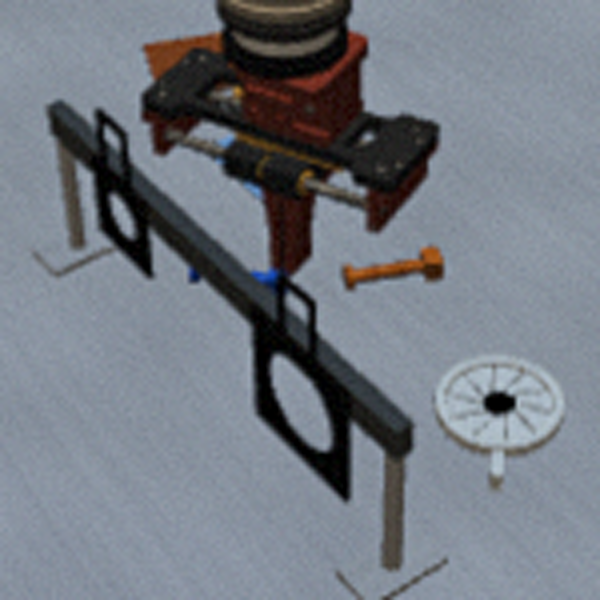

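The fingertips, at crop (290,270), sit just above the large holder's handle at (297,285). Nothing is touched or displaced, so I'm handing in.

```bash
python3 -c "
from cell import env
print(env.close_job())"
```

```text
the job is handed in; nothing more can be done
None
```

I pointed about 2 cm above the middle of the iris for 2.7 s, then about 2 cm above the large-opening holder's handle, and handed the job in at about 11.5 s while still pointing there; I saw no sign of contact or moved parts, but the hand-in returned no verdict.

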